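# Lock the sample cup into the tempering jacket

## Robot

A 7-joint arm with a two-finger parallel gripper is mounted at the origin on a cart in front of the work surface, level with it; the furniture and walls round the work are solid. World frame = base frame: x ahead of the robot, y to its left, z up, the work surface at z = 0. Lengths are in m, angles in rad, forces in N, time in s.
With the tool pointing down it reaches from about 0.35 to 0.9 m from the base axis. Payload 7.2 kg.
Tool frame: the origin (TCP) lies at the very end of the fingers, on their centre line; the grasp point (between the pads) lies 19 mm behind it (manip.tcp_to_grasp is the distance from the TCP to the grasp point, in m); z points along the fingers, y is the line along which they close (so a half turn about z gives the same grasp; the last joint's range is limited). The gripper opens to 85 mm and grips with 20 to 120 N. Pads are 22 mm wide; open, the fingers measure 114 mm over their backs; the gripper's body (76 mm by 85 mm) begins 54 mm behind the grasp point. The pads swing forward as they close: fully open they stand 13 mm farther back than shut.
Start: joints at [-1.195, 0.411, -0.013, 1.596, 0.006, 1.134, -0.082], TCP at [0.268, 0.564, 0.194] pointing down, gripper open.
Joint ranges: [-2.95, 2.95], [-0.29, 1.99], [-1.47, 1.44], [0.14, 2.54], [-1.03, 4.17], [0.13, 1.85], [-2.86, 2.86]. Speed limits (rad/s): [2.39, 2.39, 3.01, 3.01, 3.14, 3.14, 3.14].

## Interface

Orientations are given as a rotation vector (axis times angle).
In Python, from cell import manip, viewer gives the robot as it stands. The module is installed in compiled form; this text tells all that it offers.
- The arm moves only by the shell command python3 -m creep 'ROWS' [FORCE]. ROWS is JSON, a list of rows, each a list of 7 numbers: the turn, a rotation vector about the tool's x, y, z in degrees, then the shift along the tool's x, y, z in cm, then the finger opening in cm, from 0 to 8.54. A call has 1 to 10 rows; each row shifts and turns the commanded pose from where the row before left it, along the tool's axes as they then stand; what a row does not reach is not made up. A row lasts 1/12 s, in which the tool goes at most 41.7 mm and 7.16 degrees, less where a joint would pass 70% of its speed; a pose out of reach is approached as far as the arm can. A call is refused whole if a number of a shift passes 4.17 or a number of a turn 7.16, either way. A call with a gripper value outside its range is refused whole. The fingers move at their own pace and stop on an object; FORCE is the grip in N (left out, the last holds). Time passes only in rows, so rows that do not move let the fingers close. It gives the time, the measured TCP pose, the force, the opening and the grip force at its end, in the units of the state.
- manip.state(): the state, without advancing time (a new reading comes with each control period).
- viewer.snapshot(name): name is "scene" or "top" or "wrist"; returns (picture, depth): 420x560x3 uint8, red, green, blue; 420x560 float32, m along the optical axis (not along the pixel's ray), 0 where there is no reading.
- viewer.get_calibration(name): a dict with "vertical_fov" (degrees; the focal length in pixels is half the picture's height over the tangent of half this angle, whatever the lens; pixels are square), "cx", "cy" (the principal point, pixels), "R" (3x3) and "t" (3): a world point X has camera coordinates R X + t. Camera axes: x right, y down, z forward; pixel columns grow to the right and rows downward; lengths in m; the calibration is good to about 2 mm. A picture is of the moment at which its call begins: read the wrist's pose just before it. get_calibration takes no time and is no camera call; for the wrist camera it gives the pose at the moment of the call.
- manip.finish_job(): hands the job in; it is judged then, once.
The state is a dict: "clock": time; "q": joint angles; "joint_vel": joint speeds; "joint_efforts": joint torques, N m; "eef_pos": TCP position; "tool_rot": TCP orientation; "contact_force": force on the tool from outside, world axes, zero at the start; "ft_torque": the same for the moment, N m; "grip_width": finger opening in m; "grasp_force": force on a finger pad.
Only numpy, scipy, OpenCV 4.12 (cv2) and the standard library are available. Lean on these libraries where they do the work, as an engineer would, in place of code of your own. Each camera call takes 0.05 s, during which the arm holds its last target. There are 200 camera calls.

## Task

Load the empty steel sample cup into the tempering jacket: lower it upright with its two side lugs through the two slots of the bayonet ring, push it fully down against the spring plate, and turn it clockwise (seen from above) until it stops. Then let go, so that it springs up into the notches and stays locked; leave the beaker, the vials and the stopwatch where they stand.

Things in the scene. Friction and masses are not known exactly. Their poses are not given: they have to be found in the camera images.
- cup_grip (a point): Sample cup, steel, loose, 0.2-0.33 kg, 120 mm high, starts upright, mouth up. Point on its axis 95 mm above its underside, half-way up the eight-sided head (46 mm across flats, 67 to 120 mm above the underside) by which it is grasped, on two opposite flats. Flats face x, y and between. Body below: 43 mm diameter, lowest 12 mm tapering to 33 mm. z up; x through the two lugs.
- cup_lugs (a point): Same axes; point on the cup's axis, at the underside of its two lugs, 50 mm above the cup's underside (45 mm below cup_grip). The lugs, alike and opposite, stick out along +x and -x to 36 mm from the axis, 16 mm wide, 8 mm high. Turned by half a turn the cup fits just as well.
- jacket_mouth (a point): Tempering jacket, fixed: upright grey cylinder, 115 mm diameter, 80 mm high, 136 mm round foot, steel bayonet ring on top, two hose barbs at its +x side reaching 82 mm out. Point: centre of the bore (48 mm diameter) at the ring's top, 80 mm above the worktop. Two slots in the ring along +x and -x take the lugs: 21 mm wide at the bore, wider outward, to 40 mm from the axis. z up.
- jacket_groove (a point): Same axes, 20 mm below jacket_mouth: level of the groove floor on which the lugs land when fully pushed down (cup_grip then 25 mm above jacket_mouth). Less than 3 mm above it they clear the ring and turn, only clockwise seen from above, about 72 degrees to a stop. Put in without force the cup rests on the spring plate, cup_grip 40 mm above jacket_mouth.
- jacket_lock (a point): Same point as jacket_mouth; its x axis shows where the lugs lie when locked: 68 degrees clockwise (from above) of the slots. There the ring's underside has notches 4 mm deep, leaving the lugs about 4 degrees either way, on to the stop; let go there, the cup rises 7 mm (cup_grip 32 mm above this point), and is locked.
- spring_plate (a joint): Round plate in the bottom of the jacket's bore, pushed down by the cup's underside, in m: 0 at the top (25 mm above the worktop), 0.008 with the cup locked, 0.015 with the lugs on the groove floor. A damped spring pushes it up with about 5 N at 0, 10 N when locked, 14 N fully down.
- beaker_top (a point): Bystander: empty glass beaker, 60 mm wide, 54 mm high, loose; the point is the centre of its rim.
- vial_amber_mid (a point): Bystander: white-capped sample vial, 21 mm in diameter, 51 mm high, standing loose; the point is its centre.
- vial_dark_mid (a point): Bystander: black-capped sample vial, 21 mm in diameter, 51 mm high, standing loose; the point is its centre.
- stopwatch_mid (a point): Bystander: black stopwatch lying flat, 61x69x18 mm, loose; the point is its centre.
- grey_controller: Obstacle: fixed grey bench controller box, 235 mm along x, 310 mm along y, 150 mm high, standing between the cup and the jacket; origin at the centre of its underside. Knob and rocker on its front (-x) play no part.
- binder_0: Obstacle: fixed dark lever-arch binder standing upright behind the jacket, 285 mm along x, 75 mm along y, 318 mm high; origin at the centre of its underside. The gripper starts to the left of it.

How it is judged:
By the outcome, as a careful person would: the job done as asked, in the order asked, and still so for the second after the job is handed in, with the robot touching nothing.
It also fails if it takes over 58 s, if anything falls off the work surface, if the arm or the gripper's body presses on something with over 40 N, if the wrist force passes 120 N, or if a joint passes its speed limit or range.

## Working session

There is one attempt and no reset: what is moved stays moved. The work goes in short steps, Python scripts to look and compute and a shell command to move; the robot and the scene stay as the last step left them, time stands still between calls to the robot, and variables do not carry over. Pictures are saved under pics/ and viewed, at most 10 in all, crops included, and the job is handed in when it is done.

```bash
mkdir -p pics; cat > h.py <<'E'
import numpy as np, cv2
from cell import manip, viewer
from scipy.spatial.transform import Rotation as Rn
def snap(n,f):
    c=viewer.get_calibration(n); p,d=viewer.snapshot(n)
    cv2.imwrite(f'pics/{f}.png',p[:,:,::-1]); np.savez(f'pics/{f}.npz',d=d,R=c['R'],t=c['t'],cx=c['cx'],cy=c['cy'],f=210/np.tan(np.radians(c['vertical_fov'])/2))
    return p,d
def cloud(f):
    z=np.load(f'pics/{f}.npz'); d=z['d']; v,u=np.mgrid[:420,:560]
    P=np.stack([(u-z['cx'])/z['f']*d,(v-z['cy'])/z['f']*d,d],-1)
    W=(P-z['t'])@z['R']; W[d==0]=np.nan
    return W
E
python3 - <<'E'
from h import *
s=manip.state()
for k in s: print(k,np.round(s[k],4))
print(manip.tcp_to_grasp)
for n in ("scene","top","wrist"):
    snap(n,n); c=viewer.get_calibration(n); print(n,c)
E
```

```text
clock 0.0
q [-1.1952  0.4119 -0.0127  1.5971  0.0056  1.1343 -0.0822]
joint_vel [ 0.0016  0.0001 -0.0003  0.0001 -0.0009 -0.0004 -0.0006]
joint_efforts [-6.00000e-04 -6.00625e+01  6.81500e-01 -2.99419e+01  1.36000e-02
  1.04000e-02  0.00000e+00]
eef_pos [0.2681 0.5639 0.1935]
tool_rot [-6.9130e-01 -3.0643e+00  2.6000e-03]
contact_force [ 0.3726 -0.854  -0.3092]
ft_torque [-0.0185  0.0193 -0.0054]
grasp_force 0.0
grip_width 0.0855
0.0187
scene {'vertical_fov': 49.10348637662483, 'cx': 282.61324532016704, 'cy': 193.79937520178075, 'R': array([[-0.89496649, -0.44604091,  0.00908205],
       [-0.24711892,  0.47868162, -0.842494  ],
       [ 0.37143938, -0.75624825, -0.53862916]]), 't': array([0.50852675, 0.20269522, 1.31941159])}
top {'vertical_fov': 45.556854221162666, 'cx': 284.8791984797811, 'cy': 206.47994242723658, 'R': array([[-2.26721957e-02, -9.99742886e-01,  3.64542511e-04],
       [-9.75989005e-01,  2.20544877e-02, -2.16700396e-01],
       [ 2.16636639e-01, -5.26886327e-03, -9.76238089e-01]]), 't': array([0.00476264, 0.57157339, 1.28040131])}
wrist {'vertical_fov': 58.55934767044277, 'cx': 280.6915528790804, 'cy': 208.18022379617855, 'R': array([[ 0.42929162,  0.9031644 , -0.00166454],
       [ 0.85974917, -0.40808958,  0.30707372],
       [ 0.27665877, -0.13325526, -0.95168428]]), 't': array([-0.62519101, -0.04081296,  0.38103425])}
```

View pics/scene.png

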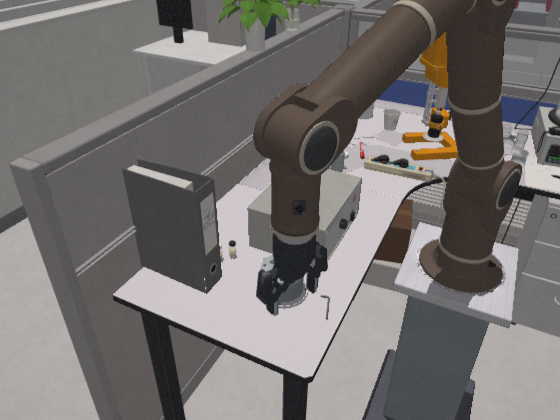

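View pics/top.png

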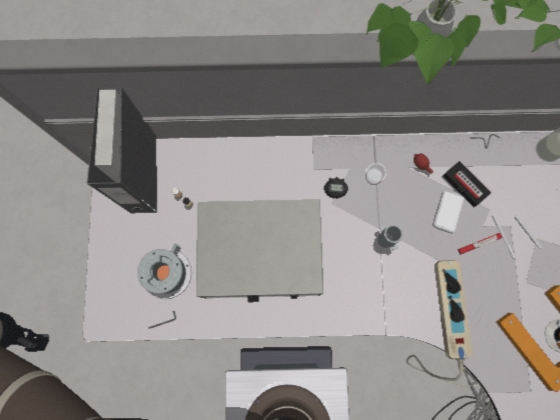

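The top view shows the jacket at about (163,272) with its barbs at (176,248), and the cup at (389,237). The controller lies between them, the vials are at (178,193) and (187,203), the stopwatch is at (336,187) and the beaker at (375,174). The scene view shows the gripper above and beside the jacket.

```bash
python3 - <<'E'
from h import *
W=cloud('top')
for n,(u,v) in dict(jac=(163,272),barb=(176,248),cup=(389,237),v1=(178,193),v2=(187,203),sw=(336,187),bk=(375,174),boxa=(198,202),boxb=(320,202),boxc=(199,294),boxd=(320,294),table=(270,320)).items():
    print(n,np.round(np.nanmedian(W[v-1:v+2,u-1:u+2].reshape(-1,3),0),3))
# jacket ring top
def sel(u0,u1,v0,v1,z0,z1):
    p=W[v0:v1,u0:u1].reshape(-1,3); return p[(p[:,2]>z0)&(p[:,2]<z1)]
p=sel(130,195,240,305,.07,.09); print('jac',len(p),np.median(p,0),p.min(0),p.max(0))
p=sel(370,415,215,260,.105,.135); print('cup',len(p),np.median(p,0),p.min(0),p.max(0))
im=cv2.imread('pics/top.png')
a=cv2.resize(im[236:308,128:200],(576,576),interpolation=cv2.INTER_CUBIC)
b=cv2.resize(im[215:255,368:415],(376,320),interpolation=cv2.INTER_CUBIC)[:, :220]
out=np.zeros((576,796,3),np.uint8); out[:,:576]=a; out[:320,576:]=b; cv2.imwrite('pics/crop1.png',out)
E
```

```text
jac [0.407 0.322 0.025]
barb [0.47  0.288 0.026]
cup [ 0.49  -0.294  0.011]
v1 [0.621 0.285 0.04 ]
v2 [0.591 0.258 0.046]
sw [ 0.634 -0.153  0.017]
bk [ 0.67  -0.265  0.019]
boxa [0.568 0.213 0.147]
boxb [ 0.594 -0.108  0.004]
boxc [0.341 0.205 0.149]
boxd [ 0.336 -0.09   0.107]
table [ 0.275  0.038 -0.001]
jac 1201 [0.40432089 0.32012671 0.08002676] [0.34887694 0.26258085 0.07021356] [0.46216022 0.37776735 0.0889617 ]
cup 148 [ 0.48351349 -0.28011018  0.11834192] [ 0.45927242 -0.30422112  0.10511796] [ 0.50653818 -0.25585424  0.12653745]
```

View pics/crop1.png

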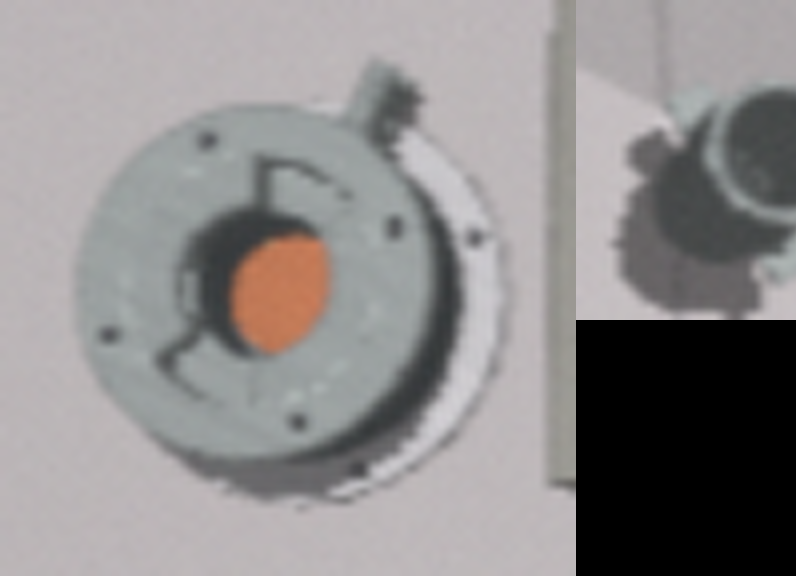

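The crop shows the ring with its slot edges at (260,160)-(350,195) and (160,360)-(205,330). The cup's lugs are at (690,105) and (780,265).

```bash
cat >> h.py <<'E'
def slots(f,c):
    W=cloud(f).reshape(-1,3); d=W[:,:2]-c; r=np.hypot(*d.T); a=np.degrees(np.arctan2(d[:,1],d[:,0]))
    m=(r>.029)&(r<.037)&(W[:,2]<.090)&(W[:,2]>.03)
    b=((a[m]+180)//10).astype(int); z=W[m,2]
    return [(int(k*10-175),round(float(np.median(z[b==k])),3),int((b==k).sum())) for k in range(36) if (b==k).any()]
def onplane(f,u,v,z):
    q=np.load(f'pics/{f}.npz'); C=-q['R'].T@q['t']; r=q['R'].T@np.array([(u-q['cx'])/q['f'],(v-q['cy'])/q['f'],1]); return C+r*(z-C[2])/r[2]
E
python3 - <<'E'
from h import *
print(slots('top',np.array([.4048,.3202])))
a=onplane('top',382.5,227.5,.058);b=onplane('top',394,248.5,.058);print(a,b,np.degrees(np.arctan2(*(a-b)[1::-1])))
s=manip.state();M=Rn.from_rotvec(s['tool_rot']).as_matrix();print(M)
W=cloud('top');p=W[80:215,85:160].reshape(-1,3);p=p[(p[:,2]>.05)];print('binder',np.nanmin(p,0),np.nanmax(p,0))
c=viewer.get_calibration('wrist');C=-c['R'].T@c['t'];print('wristcam in tool',M.T@(C-s['eef_pos']),M.T@c['R'].T)
W=cloud('wrist');print(np.nanmin(W.reshape(-1,3),0),np.nanmax(W.reshape(-1,3),0))
E
```

```text
[(-175, 0.079, 7), (-165, 0.079, 7), (-155, 0.081, 7), (-145, 0.081, 7), (-135, 0.079, 7), (-125, 0.08, 7), (-115, 0.079, 6), (-105, 0.081, 8), (-95, 0.081, 7), (-85, 0.082, 6), (-75, 0.081, 8), (-65, 0.08, 6), (-55, 0.079, 5), (-45, 0.075, 1), (-35, 0.062, 9), (-25, 0.06, 5), (-15, 0.059, 6), (-5, 0.059, 10), (5, 0.081, 11), (15, 0.081, 5), (25, 0.08, 7), (35, 0.079, 7), (45, 0.081, 6), (55, 0.083, 6), (65, 0.081, 8), (75, 0.081, 9), (85, 0.081, 9), (95, 0.079, 6), (105, 0.079, 8), (115, 0.078, 6), (125, 0.071, 11), (135, 0.058, 7), (145, 0.062, 7), (155, 0.061, 7), (165, 0.06, 8)]
[ 0.50919735 -0.26752404  0.058     ] [ 0.45218407 -0.29428458  0.058     ] 25.14413111810053
[[-9.03152644e-01  4.29319322e-01 -4.71273562e-04]
 [ 4.29319574e-01  9.03151887e-01 -1.17139406e-03]
 [-7.72704961e-05 -1.26027461e-03 -9.99999203e-01]]
binder [0.57395916 0.26704979 0.05007433] [0.80712647 0.54686671 0.35872648]
wristcam in tool [ 0.07822018  0.00101242 -0.18039036] [[ 3.04211804e-05 -9.51709304e-01 -3.07000651e-01]
 [ 9.99999918e-01  1.53060748e-04 -3.75400377e-04]
 [ 4.04261781e-04 -3.07000614e-01  9.51709230e-01]]
[-0.32650895 -0.47954648 -0.75809513] [1.4541287  1.36454834 0.3181597 ]
```

View pics/wrist.png

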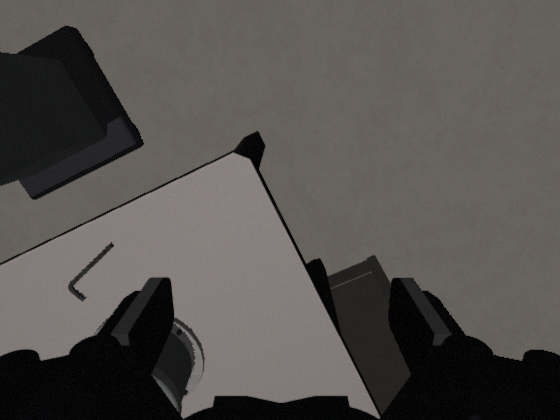

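The wrist view shows the table corner, the hex key and part of the jacket at about (175,350), behind the left finger. Next I'll fly over the jacket to measure the slots.

```bash
python3 -m creep '[[0,0,0,-2.3,-2.0,-1.1,8.5],[0,0,0,-2.3,-2.0,-1.1,8.5],[0,0,0,-2.3,-2.0,-1.1,8.5],[0,0,0,-2.3,-2.0,-1.1,8.5],[0,0,0,-2.3,-2.0,-1.1,8.5],[0,0,0,-2.3,-2.0,-1.1,8.5],[0,0,0,-2.3,-2.0,-1.1,8.5],[0,0,0,-2.3,-2.0,-1.1,8.5],[0,0,0,0,0,0,8.5],[0,0,0,0,0,0,8.5]]'
python3 - <<'E'
from h import *
snap('wrist','w2'); 
print(slots('w2',np.array([.4048,.3202])))
W=cloud('w2').reshape(-1,3);m=(W[:,2]>.076)&(W[:,2]<.084)&(np.hypot(W[:,0]-.405,W[:,1]-.32)<.065)
p=W[m];print(len(p),p.min(0),p.max(0),np.median(p[:,2]))
print(cv2.minEnclosingCircle((p[:,:2]*1000).astype(np.float32)))
print(manip.state()['q'])
E
```

```text
clock: 0.98
eef_pos: [0.367, 0.3396, 0.2832]
tool_rot: [0.697, 3.062, 0.002]
contact_force: [-0.1, 0.4, -1.1]
grip_width: 0.085
grasp_force: 0.0
[(-175, 0.081, 41), (-165, 0.081, 40), (-155, 0.081, 44), (-145, 0.081, 39), (-135, 0.081, 37), (-125, 0.081, 38), (-115, 0.081, 36), (-105, 0.081, 38), (-95, 0.081, 37), (-85, 0.081, 36), (-75, 0.081, 34), (-65, 0.081, 37), (-55, 0.081, 38), (-45, 0.079, 23), (-35, 0.062, 31), (-25, 0.062, 33), (-15, 0.062, 33), (-5, 0.061, 27), (5, 0.081, 31), (15, 0.081, 35), (25, 0.081, 35), (35, 0.081, 39), (45, 0.081, 35), (55, 0.081, 36), (65, 0.081, 39), (75, 0.081, 37), (85, 0.081, 41), (95, 0.081, 38), (105, 0.081, 41), (115, 0.081, 42), (125, 0.062, 45), (135, 0.062, 24), (145, 0.061, 20), (155, 0.061, 19), (165, 0.061, 18), (175, 0.062, 34)]
6355 [0.35066416 0.26358876 0.07601837] [0.46560374 0.37813112 0.08396821] 0.08092571221303489
((408.3829345703125, 320.66619873046875), 57.77580261230469)
[-0.92278765  0.12500041  0.08543213  1.76948824 -0.01168137  1.24689066
  0.29155896]
```

View pics/w2.png

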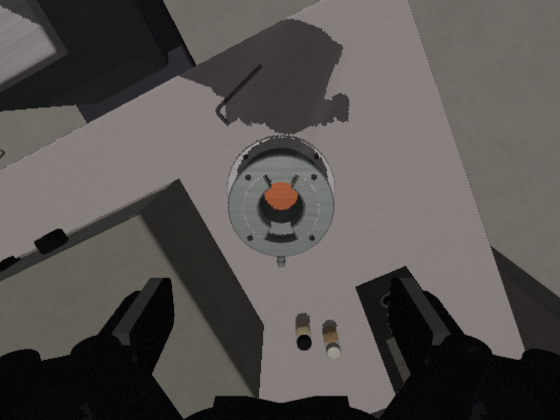

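The wrist view shows the ring centred at (281,205), with its slots above and below at (282,180) and (282,235) and the barb at (281,260). The slot axis therefore lies nearly along tool x.

```bash
cat >> h.py <<'E'
def fit(f,guess):
    W=cloud(f).reshape(-1,3);m=(np.abs(W[:,2]-.080)<.005)&(np.hypot(*(W[:,:2]-guess).T)<.066);p=W[m,:2]
    h=cv2.convexHull((p*1000).astype(np.float32))[:,0]/1000
    from scipy.optimize import least_squares
    r=least_squares(lambda x:np.hypot(*(h-x[:2]).T)-x[2],[*guess,.0575],loss='soft_l1',f_scale=.0005).x
    c=r[:2];d=W[:,:2]-c;rr=np.hypot(*d.T);a=np.degrees(np.arctan2(d[:,1],d[:,0]))
    m=(rr>.028)&(rr<.038)&(W[:,2]<.073)&(W[:,2]>.05)
    out=[]
    for a0 in(-26,154):
        b=(a-a0+180)%360-180; k=m&(abs(b)<50); out.append((a0+np.round(np.percentile(b[k],[2,50,98]),1)).tolist()+[d[k].mean(0).round(4).tolist()])
    return r,out
E
python3 - <<'E'
from h import *
for f,g in(('w2',[.408,.3207]),('top',[.405,.32])): print(f,fit(f,np.array(g)))
E
```

```text
w2 (array([0.40823105, 0.32082027, 0.05737792]), [[-46.5, -26.4, -4.699999999999999, [0.0292, -0.014]], [126.6, 153.3, 180.5, [-0.0278, 0.0135]]])
top (array([0.40557503, 0.31996812, 0.05726615]), [[-40.1, -19.5, 2.0, [0.0308, -0.0101]], [125.3, 147.9, 168.0, [-0.0266, 0.0178]]])
```

```bash
python3 -m creep '[[0,0,0,-2.3,-3,0,8.5],[0,0,0,-2.3,-3,0,8.5],[0,0,0,-2.3,-3,0,8.5],[0,0,0,-2.3,-3,0,8.5],[0,0,0,-2.3,-3,0,8.5],[0,0,0,-2.3,-3,0,8.5],[0,0,0,-2.3,-3,0,8.5],[0,0,0,-2.3,-3,0,8.5]]'
python3 -m creep '[[0,0,0,-2.3,-3,0,8.5],[0,0,0,-2.3,-3,0,8.5],[0,0,0,-2.3,-3,0,8.5],[0,0,0,-2.3,-3,0,8.5],[0,0,0,-2.3,-3,0,8.5],[0,0,0,-2.3,-3,0,8.5],[0,0,0,-2.3,-3,0,8.5],[0,0,0,-2.3,-3,0,8.5]]'
python3 -m creep '[[0,0,7,0,0,0,8.5],[0,0,7,0,0,0,8.5],[0,0,7,0,0,0,8.5],[0,0,7,0,0,0,8.5],[0,0,7,0,0,0,8.5],[0,0,7,0,0,0,8.5]]'
python3 -m creep '[[0,0,7,0,0,0,8.5],[0,0,7,0,0,0,8.5],[0,0,7,0,0,0,8.5],[0,0,7,0,0,0,8.5],[0,0,7,0,0,0,8.5],[0,0,7,0,0,0,8.5],[0,0,0,0,0,0,8.5],[0,0,0,0,0,0,8.5]]'
python3 - <<'E'
from h import *
snap('wrist','w3'); s=manip.state();print(s['q'],Rn.from_rotvec(s['tool_rot']).as_matrix().round(4))
W=cloud('w3').reshape(-1,3);m=(np.hypot(W[:,0]-.4835,W[:,1]+.28)<.05)
p=W[m&(W[:,2]>.112)&(W[:,2]<.128)];print(len(p),p.min(0),p.max(0),np.median(p[:,2]))
print(cv2.minEnclosingCircle((p[:,:2]*1000).astype(np.float32)))
im=cv2.imread('pics/w3.png');cv2.imwrite('pics/w3c.png',cv2.resize(im[120:320,150:410],(780,600),interpolation=cv2.INTER_CUBIC))
E
```

```text
clock: 1.7
eef_pos: [0.4288, 0.0449, 0.2819]
tool_rot: [-0.687, -3.065, 0.0]
contact_force: [1.2, 0.4, 0.1]
grip_width: 0.085
grasp_force: 0.0
clock: 2.37
eef_pos: [0.4932, -0.2506, 0.2816]
tool_rot: [-0.686, -3.065, -0.0]
contact_force: [1.0, 0.2, 1.0]
grip_width: 0.0854
grasp_force: 0.0
clock: 2.87
eef_pos: [0.493, -0.2489, 0.2814]
tool_rot: [-1.748, -2.609, 0.001]
contact_force: [-0.3, -0.5, 0.1]
grip_width: 0.0847
grasp_force: 0.0
clock: 3.53
eef_pos: [0.4928, -0.2492, 0.2816]
tool_rot: [-2.558, -1.822, 0.002]
contact_force: [0.3, 0.2, -0.6]
grip_width: 0.0851
grasp_force: 0.0
[-0.37256917  0.30462091  0.97563175  1.69393547 -0.26126395  1.28351302
  0.32378046] [[ 3.269e-01  9.451e-01 -1.000e-03]
 [ 9.451e-01 -3.269e-01 -1.000e-04]
 [-5.000e-04 -9.000e-04 -1.000e+00]]
819 [ 0.46124371 -0.30348948  0.11202215] [ 0.50965662 -0.2552445   0.1230344 ] 0.12040252263146987
((485.2360534667969, -279.1455993652344), 24.648231506347656)
```

View pics/w3c.png

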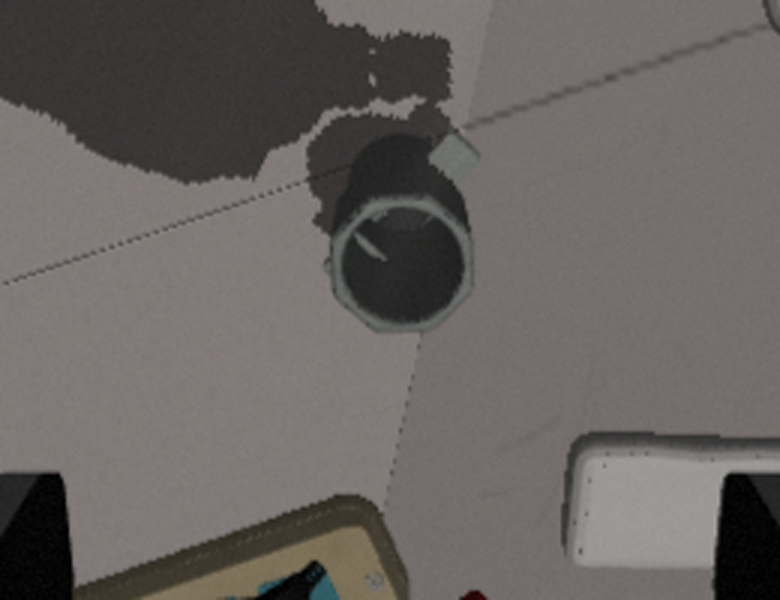

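The crop shows the cup's octagon rim centred at (403,265), with flats nearly parallel to the fingers and one lug at (455,157).

```bash
python3 - <<'E'
from h import *
c=np.array([.4852,-.2791])
P=[onplane('w3',150+u/3,120+v/3,.058)[:2] for u,v in((452,132),(480,157),(455,182),(429,157),(455,157))]
for p in P: print(p.round(4),np.hypot(*(p-c)).round(4),np.degrees(np.arctan2(*(p-c)[::-1])).round(1))
W=cloud('w3').reshape(-1,3);m=(np.hypot(W[:,0]-.4852,W[:,1]+.2791)<.03)&(W[:,2]>.1185)&(W[:,2]<.1225);p=W[m,:2]
best=[]
for f in np.arange(0,45,1.):
    t=np.radians(f+45*np.arange(8));s=(p-c)@np.array([np.cos(t),np.sin(t)]);h=np.percentile(s,99.3,axis=0);w=h[:4]+h[4:]
    best.append((w.sum()/4,f,))
best.sort();print(best[:6],best[-2:])
t=np.radians(25+45*np.arange(8));s=(p-c)@np.array([np.cos(t),np.sin(t)]);h=np.percentile(s,99.3,axis=0)
print('centre',c+sum((h[k]-h[k+4])/2*np.array([np.cos(t[k]),np.sin(t[k])]) for k in range(4))/2)
E
```

```text
[ 0.5136 -0.2567] 0.0361 38.3
[ 0.5204 -0.2689] 0.0366 16.2
[ 0.5088 -0.2748] 0.024 10.3
[ 0.5027 -0.2628] 0.0239 43.0
[ 0.5117 -0.2659] 0.0296 26.5
[(np.float64(0.04547507133417271), np.float64(27.0)), (np.float64(0.04547643772708472), np.float64(26.0)), (np.float64(0.045486770381593086), np.float64(25.0)), (np.float64(0.04548854394345446), np.float64(28.0)), (np.float64(0.045535537458469194), np.float64(24.0)), (np.float64(0.045540603399374775), np.float64(29.0))] [(np.float64(0.04675721775428538), np.float64(5.0)), (np.float64(0.04675723492881712), np.float64(4.0))]
centre [ 0.48567291 -0.2792956 ]
```

```bash
python3 -m creep '[[0,0,0,-3.1,0.3,0,8.5],[0,0,0,0,0,3.4,8.5],[0,0,0,0,0,3.4,8.5],[0,0,0,0,0,3.4,8.5],[0,0,0,0,0,3.4,8.5],[0,0,0,0,0,3.4,8.5],[0,0,0,0,0,2.3,8.5],[0,0,0,0,0,1.25,8.5],[0,0,0,0,0,0,8.5],[0,0,0,0,0,0,8.5]]'
python3 -m creep '[[0,0,0,0,0,0,4],[0,0,0,0,0,0,4],[0,0,0,0,0,0,4],[0,0,0,0,0,0,4],[0,0,0,0,0,0,4],[0,0,0,0,0,0,4],[0,0,0,0,0,0,4],[0,0,0,0,0,0,4]]' 90
```

```text
clock: 4.42
eef_pos: [0.4848, -0.281, 0.0772]
tool_rot: [-2.563, -1.816, 0.001]
contact_force: [0.7, 0.2, 1.0]
grip_width: 0.085
grasp_force: 0.0
clock: 5.08
eef_pos: [0.4857, -0.2814, 0.079]
tool_rot: [2.562, 1.814, 0.004]
contact_force: [-2.6, 1.8, 13.7]
grip_width: 0.0419
grasp_force: 84.2
```

```bash
python3 -m creep '[[0,0,0,0,0,-0.5,4],[0,0,0,0,0,-1,4],[0,0,0,0,0,-1.5,4],[0,0,0,0,0,-1,4],[0,0,0,0,0,0,4],[0,0,0,0,0,0,4]]'
python3 - <<'E'
from h import *
snap('wrist','w4');snap('scene','s4')
s=manip.state();print(s['contact_force'],s['grip_width'],s['ft_torque'])
a=cv2.imread('pics/w4.png')[150:420,100:460];b=cv2.imread('pics/s4.png')
W=cloud('s4');m=(W[...,0]>.42)&(W[...,0]<.56)&(W[...,1]<-.2)&(W[...,1]>-.36)&(W[...,2]>.01)&(W[...,2]<.25);v,u=np.nonzero(m);print(v.min(),v.max(),u.min(),u.max())
v0,u0=max(0,int(np.median(v))-45),int(np.median(u))-45
cv2.imwrite('pics/v4.png',np.hstack([cv2.resize(a,(400,300)),cv2.resize(b[v0:v0+90,u0:u0+90],(300,300))]))
E
```

```text
clock: 5.58
eef_pos: [0.4851, -0.2807, 0.1174]
tool_rot: [2.563, 1.815, 0.002]
contact_force: [0.1, 0.1, -2.1]
grip_width: 0.0416
grasp_force: 82.4
[ 0.25658366  0.19254965 -3.28990766] 0.04149529232574367 [-0.00098313  0.04621154 -0.02697885]
114 171 325 358
```

View pics/v4.png

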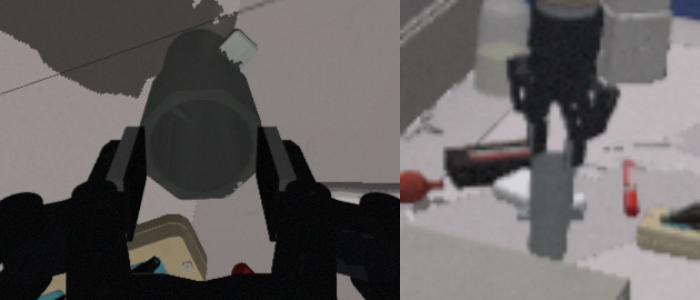

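The cup is held on opposite flats and hangs upright, with its rim centre at about (200,143) in the crop and a lug at (240,46). Next I'll measure its offset in the tool.

```bash
cat >> h.py <<'E'
def cupfit(f,eef,M):
    # octagon rim in tool frame, at tool z about -0.04
    T=(cloud(f).reshape(-1,3)-eef)@M
    m=(np.hypot(T[:,0],T[:,1])<.035)&(abs(T[:,1])<.0225)&(T[:,2]>-.048)&(T[:,2]<-.034);p=T[m]
    zt=np.median(p[:,2]);p=p[abs(p[:,2]-zt)<.002]
    return len(p),zt,np.percentile(p,[.7,50,99.3],axis=0).round(4)
E
python3 - <<'E'
from h import *
s=manip.state();M=Rn.from_rotvec(s['tool_rot']).as_matrix();print(cupfit('w4',s['eef_pos'],M))
print(M.round(3),s['q'])
E
```

```text
(2988, np.float64(-0.0420255589370109), array([[-0.0206, -0.02  , -0.0439],
       [ 0.0064,  0.0009, -0.0424],
       [ 0.0247,  0.022 , -0.0402]]))
[[ 0.332  0.943 -0.001]
 [ 0.943 -0.332  0.001]
 [ 0.    -0.001 -1.   ]] [-0.19198455  0.49631086  0.85953796  1.88345051 -0.45293148  0.96962531
  0.533737  ]
```

```bash
python3 -m creep '[[0,0,0,0,0,-2,4],[0,0,0,0,0,-3.3,4],[0,0,0,0,0,-3.3,4],[0,0,0,0,0,-3.3,4],[0,0,0,0,0,-3.3,4],[0,0,0,0,0,-2,4],[0,0,-5,0,0,0,4],[0,0,-7,0,0,0,4],[0,0,-7,0,0,0,4],[0,0,-7,0,0,0,4]]'
python3 -m creep '[[0,0,-7,0,0,0,4],[0,0,-7,0,0,0,4],[0,0,-7,0,0,0,4],[0,0,-7,0,0,0,4],[0,0,-7,0,0,0,4],[0,0,-7,0,0,0,4],[0,0,-7,0,0,0,4],[0,0,-7,0,0,0,4],[0,0,-3,0,0,0,4],[0,0,0,0,0,0,4]]'
python3 -c "
from h import *
s=manip.state();print(s['q'],Rn.from_rotvec(s['tool_rot']).as_matrix().round(4))"
```

```text
clock: 6.52
eef_pos: [0.4843, -0.2804, 0.2881]
tool_rot: [-2.082, -2.351, 0.001]
contact_force: [0.2, 0.2, -3.2]
grip_width: 0.0413
grasp_force: 82.6
clock: 7.35
eef_pos: [0.4842, -0.2806, 0.288]
tool_rot: [-0.661, -3.07, -0.001]
contact_force: [0.2, 0.5, -2.3]
grip_width: 0.0416
grasp_force: 82.6
[-0.09497887  0.25929636  0.67411923  1.65582299 -0.16734097  1.28684867
  1.75680537] [[-9.114e-01  4.116e-01 -1.400e-03]
 [ 4.116e-01  9.114e-01  7.000e-04]
 [ 1.600e-03  1.000e-04 -1.000e+00]]
```

```bash
python3 -m creep '[[0,0,0,1.2,1.9,0,4],[0,0,0,1.8,2.9,0,4],[0,0,0,1.8,2.9,0,4],[0,0,0,1.8,2.9,0,4],[0,0,0,1.8,2.9,0,4],[0,0,0,1.8,2.9,0,4],[0,0,0,1.8,2.9,0,4],[0,0,0,1.8,2.9,0,4],[0,0,0,1.8,2.9,0,4]]'
python3 -m creep '[[0,0,0,1.8,2.9,0,4],[0,0,0,1.8,2.9,0,4],[0,0,0,1.8,2.9,0,4],[0,0,0,1.8,2.9,0,4],[0,0,0,1.8,2.9,0,4],[0,0,0,1.8,2.9,0,4],[0,0,0,1.8,2.9,0,4],[0,0,0,1.8,2.9,0,4],[0,0,0,1.2,1.9,0,4],[0,0,0,0,0,0,4]]'
python3 -m creep '[[0,0,-4,0,0,0,4],[0,0,-7,0,0,0,4],[0,0,-7,0,0,0,4],[0,0,-7,0,0,0,4],[0,0,-7,0,0,0,4],[0,0,-7,0,0,0,4],[0,0,-4.5,0,0,0,4],[0,0,0,0,0,0,4],[0,0,0,0,0,0,4]]'
python3 - <<'E'
from h import *
snap('wrist','w5');snap('top','t5');s=manip.state();M=Rn.from_rotvec(s['tool_rot']).as_matrix();print(s['eef_pos'],s['q'],M.round(4),np.degrees(np.arctan2(M[1,0],M[0,0])))
print(cupfit('w5',s['eef_pos'],M))
try: print(fit('w5',np.array([.408,.3208])))
except Exception as e: print(e)
E
```

```text
clock: 8.1
eef_pos: [0.4456, 0.0137, 0.2885]
tool_rot: [-0.669, -3.069, -0.0]
contact_force: [0.8, 0.3, -3.0]
grip_width: 0.0417
grasp_force: 82.6
clock: 8.93
eef_pos: [0.4057, 0.3108, 0.2876]
tool_rot: [-0.657, -3.07, -0.001]
contact_force: [-1.3, 0.1, -2.8]
grip_width: 0.0418
grasp_force: 82.8
clock: 9.68
eef_pos: [0.4082, 0.3047, 0.2884]
tool_rot: [0.513, -3.099, 0.001]
contact_force: [-0.2, -0.3, -2.4]
grip_width: 0.0418
grasp_force: 82.6
[0.40815719 0.30494051 0.28859733] [-0.8143385   0.13952613  0.08815064  1.73871328 -0.01281235  1.2644875
  1.17667738] [[-9.463e-01 -3.231e-01 -4.000e-04]
 [-3.231e-01  9.463e-01 -4.000e-04]
 [ 5.000e-04 -2.000e-04 -1.000e+00]] -161.14679859777993
(2965, np.float64(-0.040885270694372235), array([[-0.0221, -0.0209, -0.0427],
       [ 0.0054, -0.0001, -0.0412],
       [ 0.0231,  0.0212, -0.039 ]]))
index -1 is out of bounds for axis 0 with size 0
```

View pics/w5.png

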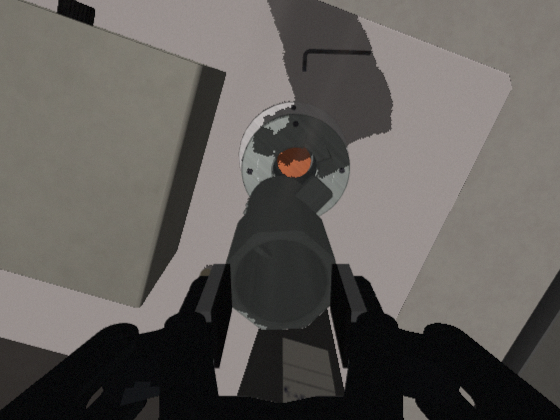

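The wrist view shows the cup below the gripper at about (280,270) with one lug at (318,193). The jacket ring beyond it has its left edge at 243, its right edge at 350, and the spring plate at (295,162). I'll fit the ring in this view, so that any camera bias cancels.

```bash
python3 - <<'E'
from h import *
from scipy.optimize import least_squares
s=manip.state();M=Rn.from_rotvec(s['tool_rot']).as_matrix()
for f,R0 in(('w5',1),('t5',0)):
    W=cloud(f).reshape(-1,3);g=np.array([.408,.3208]) 
    m=(abs(W[:,2]-.081)<.004)&(np.hypot(*(W[:,:2]-g).T)<.066);p=W[m,:2]
    print(f,len(p))
    if len(p)<50: continue
    h=cv2.convexHull((p*1000).astype(np.float32))[:,0]/1000
    # keep only hull points at outer rim
    for _ in range(4):
        k=abs(np.hypot(*(h-g).T)-.0574)<.0025 if _ else np.hypot(*(h-g).T)>.053
        r=least_squares(lambda x:np.hypot(*(h[k]-x).T)-.0574,g,loss='soft_l1',f_scale=.0005);g=r.x
    a=np.degrees(np.arctan2(*(h[k]-g).T[::-1]));print(g,k.sum(),np.sort(a).round()[::5],'in tool',(np.r_[g,.08]-s['eef_pos'])@M)
E
```

```text
w5 4777
[0.40859963 0.3210327 ] 55 [-178. -158. -139. -120.  -96.  -67.   48.   76.  106.  142.  162.] in tool [-0.00572727  0.01513779  0.20859062]
t5 593
[0.40563711 0.32060879] 25 [-170. -135.  -97.  -57.   -9.] in tool [-0.00278671  0.01569395  0.20859201]
```

```bash
python3 -m creep '[[0,0,-0.3,-0.65,1.5,0,4],[0,0,0,0,0,2,4],[0,0,0,0,0,3,4],[0,0,0,0,0,3,4],[0,0,0,0,0,2.5,4],[0,0,0,0,0,1.3,4],[0,0,0,0,0,0,4],[0,0,0,0,0,0,4]]'
python3 - <<'E'
from h import *
s=manip.state();M=Rn.from_rotvec(s['tool_rot']).as_matrix();print(s['eef_pos'],np.degrees(np.arctan2(M[1,0],M[0,0]))%360,M[:,2].round(4))
print('err tool',(np.array([.4084,.3209,.08])-s['eef_pos'])@M-[.001,0,0])
E
```

```text
clock: 10.45
eef_pos: [0.4092, 0.3219, 0.1706]
tool_rot: [0.527, -3.096, 0.001]
contact_force: [0.3, 0.2, -2.6]
grip_width: 0.0413
grasp_force: 82.7
[0.40921616 0.32186373 0.17062679] 199.3196948822808 [-9.e-04 -8.e-04 -1.e+00]
err tool [-9.45902963e-06 -5.98244220e-04  9.06282006e-02]
```

```bash
python3 -m creep '[[0,0,0,0,0,1,4],[0,0,0,0,0,1,4],[0,0,0,0,0,1,4],[0,0,0,0,0,0.8,4],[0,0,0,0,0,0,4],[0,0,0,0,0,0,4]]'
python3 -m creep '[[0,0,0,0,0,0.5,4],[0,0,0,0,0,0.5,4],[0,0,0,0,0,0.4,4],[0,0,0,0,0,0.4,4],[0,0,0,0,0,0,4],[0,0,0,0,0,0,4]]'
```

```text
clock: 10.95
eef_pos: [0.4091, 0.3213, 0.1323]
tool_rot: [0.528, -3.096, 0.001]
contact_force: [0.2, 0.0, -1.9]
grip_width: 0.0414
grasp_force: 82.7
clock: 11.45
eef_pos: [0.4092, 0.3215, 0.1146]
tool_rot: [0.529, -3.096, 0.0]
contact_force: [0.2, -0.4, -2.4]
grip_width: 0.0417
grasp_force: 82.7
```

```bash
python3 -m creep '[[0,0,0,0,0,0.3,4],[0,0,0,0,0,0.3,4],[0,0,0,0,0,0.2,4],[0,0,0,0,0,0,4],[0,0,0,0,0,0,4]]'
python3 -m creep '[[0,0,0,0,0,0.2,4],[0,0,0,0,0,0.2,4],[0,0,0,0,0,0.1,4],[0,0,0,0,0,0,4],[0,0,0,0,0,0,4]]'
```

```text
clock: 11.87
eef_pos: [0.4093, 0.3215, 0.1068]
tool_rot: [0.529, -3.097, 0.0]
contact_force: [-0.1, -0.8, -2.8]
grip_width: 0.0416
grasp_force: 82.7
clock: 12.28
eef_pos: [0.4098, 0.3219, 0.1023]
tool_rot: [-0.528, 3.096, 0.001]
contact_force: [-0.1, -1.5, 1.8]
grip_width: 0.0414
grasp_force: 83.8
```

```bash
python3 -m creep '[[0,0,0,0,0,0.3,4],[0,0,0,0,0,0.3,4],[0,0,0,0,0,0,4],[0,0,0,0,0,0,4]]'
python3 -m creep '[[0,0,0,0,0,0.3,4],[0,0,0,0,0,0.2,4],[0,0,0,0,0,0.1,4],[0,0,0,0,0,0,4],[0,0,0,0,0,0,4]]'
```

```text
clock: 12.62
eef_pos: [0.4099, 0.3219, 0.0962]
tool_rot: [-0.528, 3.096, 0.001]
contact_force: [0.9, -1.4, 6.6]
grip_width: 0.0415
grasp_force: 84.5
clock: 13.03
eef_pos: [0.4103, 0.3221, 0.0913]
tool_rot: [-0.528, 3.095, 0.002]
contact_force: [-1.6, -2.9, 14.9]
grip_width: 0.0414
grasp_force: 86.3
```

```bash
python3 -m creep '[[0,0,0,0,0,0.1,4],[0,0,0,0,0,0,4],[0,0,0,0,0,0,4]]'
python3 -m creep '[[0,0,0,0,0,0.1,4],[0,0,0,0,0,0,4],[0,0,0,0,0,0,4]]'
```

```text
clock: 13.28
eef_pos: [0.4104, 0.3221, 0.091]
tool_rot: [-0.528, 3.095, 0.002]
contact_force: [-3.8, -5.1, 21.8]
grip_width: 0.0412
grasp_force: 87.6
clock: 13.53
eef_pos: [0.4105, 0.3222, 0.0908]
tool_rot: [-0.528, 3.094, 0.003]
contact_force: [-4.5, -7.0, 30.4]
grip_width: 0.0418
grasp_force: 89.0
```

```bash
python3 -m creep '[[0,0,0,0,0,-0.1,4],[0,0,4,0,0,0,4],[0,0,6,0,0,0,4],[0,0,0,0,0,0,4],[0,0,0,0,0,0,4]]'
python3 -c "
from h import *
s=manip.state();M=Rn.from_rotvec(s['tool_rot']).as_matrix();print(np.degrees(np.arctan2(M[1,0],M[0,0]))%360,s['ft_torque'],s['contact_force'],s['q'])"
```

```text
clock: 13.95
eef_pos: [0.4103, 0.323, 0.0913]
tool_rot: [-0.255, 3.129, 0.005]
contact_force: [-3.4, -3.2, 24.4]
grip_width: 0.0412
grasp_force: 88.0
189.3306299942748 [-0.41939313  0.97679216 -0.08656156] [-3.35832673 -3.17899069 24.36575847] [-0.84311757  0.35322701  0.10408707  1.96458518 -0.05008502  0.82230468
  1.02219558]
```

```bash
python3 -m creep '[[0,0,6,0,0,0,4],[0,0,6,0,0,0,4],[0,0,6,0,0,0,4],[0,0,0,0,0,0,4],[0,0,0,0,0,0,4]]'
python3 -c "
from h import *
s=manip.state();M=Rn.from_rotvec(s['tool_rot']).as_matrix();print(np.degrees(np.arctan2(M[1,0],M[0,0]))%360,s['ft_torque'],s['contact_force'],M[:,2].round(4))"
```

```text
clock: 14.37
eef_pos: [0.4102, 0.3228, 0.0912]
tool_rot: [0.237, 3.131, 0.004]
contact_force: [-4.5, -3.0, 22.8]
grip_width: 0.0412
grasp_force: 87.9
171.33208550386288 [-0.66040015  0.97823688 -0.09253188] [-4.4657173  -3.00824992 22.83826229] [ 0.0021  0.0027 -1.    ]
```

```bash
python3 -m creep '[[0,0,6,0,0,0,4],[0,0,6,0,0,0,4],[0,0,6,0,0,0,4],[0,0,6,0,0,0,4],[0,0,6,0,0,0,4],[0,0,4,0,0,0,4],[0,0,0,0,0,0,4],[0,0,0,0,0,0,4]]'
python3 -c "
from h import *
s=manip.state();M=Rn.from_rotvec(s['tool_rot']).as_matrix();print(np.degrees(np.arctan2(M[1,0],M[0,0]))%360,s['ft_torque'],s['contact_force'],M[:,2].round(4))"
```

```text
clock: 15.03
eef_pos: [0.4091, 0.3213, 0.0905]
tool_rot: [-1.143, -2.926, -0.0]
contact_force: [-6.1, -4.7, 22.5]
grip_width: 0.0416
grasp_force: 87.8
137.33870036982105 [-1.37061881  1.47205448 -0.04266784] [-6.0943965  -4.66328696 22.50303093] [-6.e-04  3.e-04 -1.e+00]
```

```bash
for i in 1; do python3 -m creep '[[0,0,4,0,0,0,4],[0,0,4,0,0,0,4],[0,0,0,0,0,0,4],[0,0,0,0,0,0,4]]'
python3 -c "
from h import *
s=manip.state();M=Rn.from_rotvec(s['tool_rot']).as_matrix();print(np.degrees(np.arctan2(M[1,0],M[0,0]))%360,s['ft_torque'],s['contact_force'])"
python3 -m creep '[[0,0,3,0,0,0,4],[0,0,0,0,0,0,4],[0,0,0,0,0,0,4]]'
python3 -c "
from h import *
s=manip.state();M=Rn.from_rotvec(s['tool_rot']).as_matrix();print(np.degrees(np.arctan2(M[1,0],M[0,0]))%360,s['ft_torque'],s['contact_force'])"; done
```

```text
clock: 15.37
eef_pos: [0.409, 0.3207, 0.0901]
tool_rot: [-1.344, -2.839, 0.002]
contact_force: [-5.4, -5.5, 21.9]
grip_width: 0.0414
grasp_force: 87.5
129.32185552824694 [-1.57323439  1.4518667   0.02232297] [-5.43678952 -5.45458891 21.94496292]
clock: 15.62
eef_pos: [0.4088, 0.3206, 0.09]
tool_rot: [-1.418, -2.802, 0.002]
contact_force: [-5.7, -7.5, 20.6]
grip_width: 0.0414
grasp_force: 87.5
126.3377038899546 [-1.67489815  1.4627755   0.07494423] [-5.6573204  -7.48029131 20.62866626]
```

```bash
python3 -m creep '[[0,0,2,0,0,0,4],[0,0,0,0,0,0,4],[0,0,0,0,0,0,4]]'
python3 -c "
from h import *
s=manip.state();M=Rn.from_rotvec(s['tool_rot']).as_matrix();print(np.degrees(np.arctan2(M[1,0],M[0,0]))%360,s['ft_torque'],s['contact_force'])"
python3 -m creep '[[0,0,2,0,0,0,4],[0,0,0,0,0,0,4],[0,0,0,0,0,0,4]]'
python3 - <<'E'
from h import *
s=manip.state();M=Rn.from_rotvec(s['tool_rot']).as_matrix();print(np.degrees(np.arctan2(M[1,0],M[0,0]))%360,s['ft_torque'],s['contact_force'],s['q'])
snap('wrist','w6');print(cupfit('w6',s['eef_pos'],M))
cv2.imwrite('pics/w6c.png',cv2.resize(cv2.imread('pics/w6.png')[130:370,130:430],(750,600)))
E
```

```text
clock: 15.87
eef_pos: [0.4089, 0.3204, 0.09]
tool_rot: [-1.466, -2.778, 0.002]
contact_force: [-4.9, -7.7, 20.3]
grip_width: 0.0416
grasp_force: 87.5
124.36570897037464 [-1.62776954  1.42788747  0.34415242] [-4.86716889 -7.73587139 20.25118376]
clock: 16.12
eef_pos: [0.4092, 0.3202, 0.0899]
tool_rot: [-1.514, -2.753, 0.003]
contact_force: [-4.8, -7.8, 20.9]
grip_width: 0.0419
grasp_force: 87.5
122.38081605930547 [-1.76618466  1.21485493  0.41976851] [-4.75592695 -7.79644916 20.93617389] [-1.05239299  0.36690832  0.36919151  1.9808121  -0.17641078  0.82602249
 -0.02019096]
(2943, np.float64(-0.04135548616548175), array([[-0.0213, -0.02  , -0.0433],
       [ 0.007 ,  0.0012, -0.0417],
       [ 0.0242,  0.0218, -0.0395]]))
```

View pics/w6c.png

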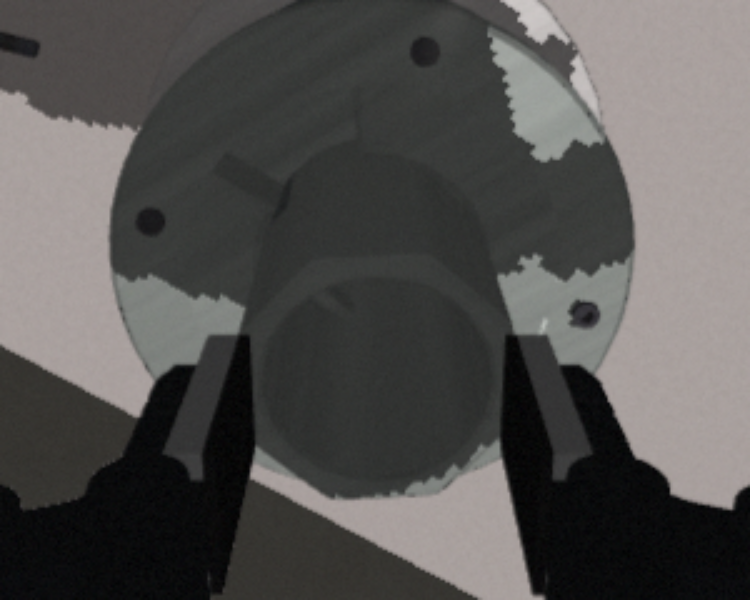

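The ring and the cup fill the view. The emptied slot shows at (250,185) and the cup's flats line up with the pads at (250,370) and (505,370). The torque step shows that it reached the stop, so I'll relax the wind-up and let go.

```bash
python3 -m creep '[[0,0,-2,0,0,-0.05,4],[0,0,0,0,0,0,4],[0,0,0,0,0,0,4]]'
python3 -c "
from h import *
s=manip.state();print(s['ft_torque'],s['contact_force'])"
python3 -m creep '[[0,0,0,0,0,0,5.5],[0,0,0,0,0,0,7],[0,0,0,0,0,0,8.5],[0,0,0,0,0,0,8.5],[0,0,0,0,0,0,8.5],[0,0,0,0,0,0,8.5],[0,0,0,0,0,0,8.5],[0,0,0,0,0,0,8.5]]'
python3 - <<'E'
from h import *
snap('wrist','w7');s=manip.state();M=Rn.from_rotvec(s['tool_rot']).as_matrix()
W=cloud('w7').reshape(-1,3);m=(np.hypot(W[:,0]-.408,W[:,1]-.321)<.03)&(W[:,2]>.11);p=W[m];print(len(p),np.percentile(p[:,2],[50,80,95]))
print(s['contact_force'],cv2.minEnclosingCircle((p[p[:,2]>np.percentile(p[:,2],80)-.006][:,:2]*1000).astype(np.float32)))
E
```

```text
clock: 16.42
eef_pos: [0.4089, 0.3205, 0.0902]
tool_rot: [-1.466, -2.778, 0.002]
contact_force: [-4.7, -5.2, 17.0]
grip_width: 0.0413
grasp_force: 86.8
[-1.34633743  1.23793527  0.00523121] [-4.68971767 -5.24297933 16.96497428]
clock: 17.08
eef_pos: [0.4093, 0.3216, 0.0893]
tool_rot: [-1.466, -2.779, 0.0]
contact_force: [0.3, -0.1, 0.1]
grip_width: 0.0852
grasp_force: 0.0
13170 [0.13734369 0.20440747 0.20913095]
[0.3061445  0.7049355  0.30311089] ((398.96685791015625, 333.94561767578125), 25.4237060546875)
```

```bash
python3 -m creep '[[0,0,0,0,0,-1,8.5],[0,0,0,0,0,-2,8.5],[0,0,0,0,0,-3.4,8.5],[0,0,0,0,0,-3.4,8.5],[0,0,0,0,0,-3.4,8.5],[0,0,0,0,0,-3.4,8.5],[0,0,0,0,0,-2,8.5],[0,0,0,3.3,0,0,8.5],[0,0,0,0,0,0,8.5],[0,0,0,0,0,0,8.5]]'
python3 - <<'E'
from h import *
snap('wrist','w8')
W=cloud('w8').reshape(-1,3);m=(np.hypot(W[:,0]-.408,W[:,1]-.321)<.032)&(W[:,2]>.115)&(W[:,2]<.16);p=W[m];z=np.median(p[p[:,2]>.13][:,2]);p=p[abs(p[:,2]-z)<.002,:2];print(len(p),z)
c=np.array(cv2.minEnclosingCircle((p*1000).astype(np.float32))[0])/1000;print(c)
r=[]
for f in np.arange(0,45,1.):
    t=np.radians(f+45*np.arange(8));h=np.percentile((p-c)@np.array([np.cos(t),np.sin(t)]),99.3,axis=0);r.append((h.sum()/4,f))
print(sorted(r)[:4])
cv2.imwrite('pics/w8c.png',cv2.resize(cv2.imread('pics/w8.png')[110:320,130:410],(800,600)))
E
```

```text
clock: 17.97
eef_pos: [0.3897, 0.3502, 0.2764]
tool_rot: [-1.462, -2.78, -0.002]
contact_force: [0.6, -0.3, -0.3]
grip_width: 0.0853
grasp_force: 0.0
707 0.13732749884508155
[0.40766788 0.3221066 ]
[(np.float64(0.0454000278609718), np.float64(37.0)), (np.float64(0.0454016661805033), np.float64(36.0)), (np.float64(0.045419901709702476), np.float64(35.0)), (np.float64(0.04544224316314405), np.float64(38.0))]
```

View pics/w8c.png

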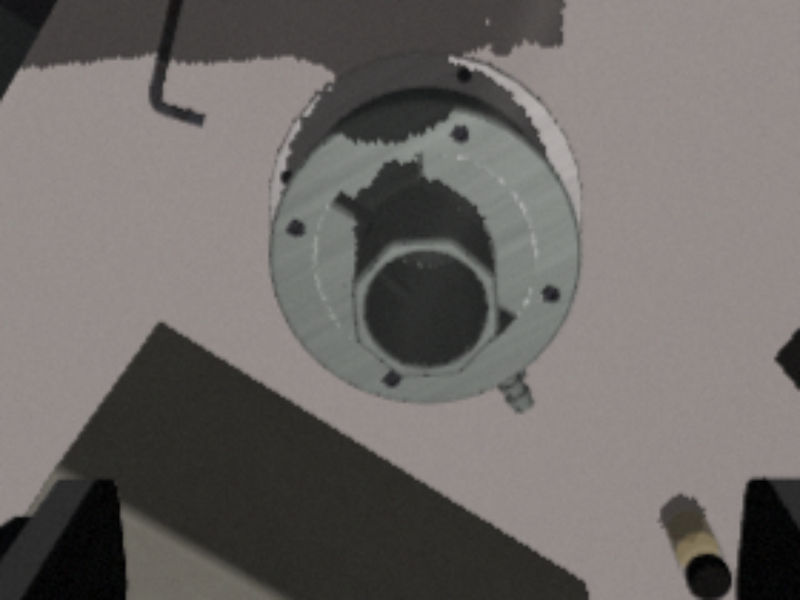

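The cup stands upright in the ring at (425,305). Its rim is at 137 mm, the locked height, and it is turned about 72° from the slots. The vial at (700,560) still stands and nothing touches the cup, so I'll hand in.

```bash
python3 -c "
from cell import manip
print(manip.finish_job())"
```

```text
the job is handed in; nothing more can be done
None
```

I loaded the cup into the jacket, pushed it down, turned it clockwise to the stop and let go. It sprang up to the locked height (rim at 137 mm, turned about 72°), and I handed the job in at about 18 s with the gripper clear and the bystanders never approached.

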